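# Set up a dry sausage in the slicing guide and hold it for the knife

### The arm

A 6-joint arm with a two-finger parallel gripper is mounted at the origin on a cart in front of the work surface, level with it; the furniture and walls round the work are solid. World frame = base frame: x ahead of the robot, y to its left, z up, the work surface at z = 0. Lengths are in m, angles in rad, forces in N, time in s.
With the tool pointing down it reaches from about 0.35 to 0.975 m from the base axis. Payload 17.4 kg.
Tool frame: the origin (TCP) lies between the finger pads; the fingertips stand 17 mm ahead of it and the grasp point (between the pads) lies 2 mm behind it; z points along the fingers, y is the direction in which the jaws open and shut (so a half turn about z gives the same grasp; the last joint's range is limited). The gripper opens to 85 mm and grips with 20 to 120 N. Pads are 22 mm wide; open, the fingers measure 114 mm over their backs; the gripper's body (76 mm by 85 mm) begins 54 mm behind the grasp point. The pads swing forward as they close: fully open they stand 13 mm farther back than shut.
Start: joints at [-1.182, 0.116, 1.442, -0, 1.584, -0.038], TCP at [0.279, -0.614, 0.248] pointing down, gripper open.
Joint ranges: [-2.83, 2.83], [-0.83, 2.19], [0.07, 2.5], [-1.14, 4.28], [0.01, 3], [-2.97, 2.97]. Speed limits (rad/s): [1.89, 1.89, 2.22, 3.14, 3.14, 3.14].

### API

Orientations are given as a unit quaternion [w, x, y, z].
In Python, from workcell import bot, eyes gives the robot as it stands.
- The arm moves only by the tool carry_out, never from a script. Its argument "targets" is a list that holds one entry, the list of rows, each a list of 5 numbers: the shift along the world's x, y, z in m, then the turn about the world's z in rad, then the opening, from 0 (shut) to 1 (fully open). A call has 1 to 8 rows; each row shifts and turns the commanded pose from where the row before left it; what a row does not reach is not made up. A row lasts 1/8 s, in which the tool goes at most 62.5 mm and 10.7 degrees, less where a joint would pass 70% of its speed; a pose out of reach is approached as far as the arm can. A call with a gripper value outside its range is refused whole. The fingers move at their own pace and stop on an object; "newtons" is the grip in N (left out, the last holds). Time passes only in rows, so rows that do not move let the fingers close. It gives the time, the measured TCP pose, the force and the opening at its end, in the units of the state.
- bot.sense(): the state, without advancing time (a new reading comes with each control period).
- eyes.snapshot(name): name is "scene" or "top" or "wrist"; returns the picture (480x640x3 uint8, red, green, blue); there is no depth.
- eyes.camera_model(name): a dict with "intrinsics" (3x3 intrinsics, pixels), "xyz" and "orientation" of the camera in the world. Camera axes: x right, y up, looking along -z (the intrinsics and any distortion apply to the point x, -y, -z); pixel columns grow to the right and rows downward; lengths in m; the calibration is good to about 2 mm. A picture is of the moment at which its call begins: read the wrist's pose just before it. camera_model takes no time and is no camera call; for the wrist camera it gives the pose at the moment of the call.
- bot.job_done(): hands the job in, once; it reports no verdict.
Trained networks look in the newest picture that a camera, given by its name, has taken for a name from the list of things; names that differ only in an ending like _2 or _b are one class to them, and where a whole thing is asked for, a point or a joint stands for the part that bears it (a point fixed in the world has none). Each returns a list of dicts, best first, with "conf" (0 to 1); they miss things now and then, are a little off and sometimes report something else, mostly with a low value. They report only what shows in the picture. A call takes as long as a camera call.
- eyes.find_in(query, camera): "bbox" ([centre column, centre row, width, height] in pixels, round what is visible of it).
- eyes.landmark_of(query, camera): "location" ([column, row] in pixels: a listed point, or the origin of a listed thing).
The state is a dict: "t": time; "joint_positions": joint angles; "joint_vel": joint speeds; "joint_efforts": joint torques, N m; "eef_pos": TCP position; "eef_rot": TCP orientation; "ft_force": force on the tool from outside, world axes, zero at the start; "moment": the same for the moment, N m; "grip_width": opening from 0.0 (shut) to 1.0 (fully open).
Only numpy, scipy, OpenCV 4.12 (cv2) and the standard library are available. Lean on these libraries where they do the work, as an engineer would, in place of code of your own. Each camera call takes 0.05 s, during which the arm holds its last target.

### The job

Get the dry sausage ready for cutting into the longest pieces: first slide the black length stop of the slicing guide all the way out to its end, away from the knife slot. Then lay the sausage in the V groove with its cut face up against the stop plate, and keep hold of it, pressing it firmly down onto both sides of the groove: finish in that position with the hand still pressing, so that I can cut. Leave the jars and the bowl where they stand.

Things in the scene. Friction and masses are not known exactly. Their poses are not given: they have to be found in the camera images.
- slicing_guide: Beech slicing guide, fixed to the worktop. Base 120 mm (x) by 304 mm (y = -108 to +196 mm), its top 16 mm above the worktop. Origin: on the worktop, below the groove's axis, in the middle of the finger gap. The 90 degree V groove runs along its y axis; the length stop is at the +y end. The groove stands in two saddles, y = -86 to -36 mm and 36 to 60 mm, each 64 mm wide (x), 46 mm high
- groove_axis (a point): Point on the axis of a seated sausage, 50 mm above the worktop, in the middle of the finger gap; axes as the guide's, the groove along y. The gap is 72 mm long (y), open between the saddles down to the base (16 mm above the worktop), so that fingers can reach round the sausage there
- knife_slot (a point): Middle of the 3 mm knife slot, at y = 71.5 mm of the guide, 50 mm above the worktop. The slot is between two pairs of upright posts at x = +-29 to +-39 mm, y = 63 to 80 mm, 78 mm high over the worktop; the sausage passes between them
- front_cheek: The bevelled half of the V groove on the guide's -x side (towards the robot), both its saddle pieces; its faces slope at 45 degrees. Its origin and axes are the guide's
- rear_cheek: The same on the guide's +x side; its origin and axes are the guide's
- length_stop (a joint): How far the length stop is slid along its rail, m: 0 nearest to the knife slot, 0.034 at its end stop, farthest from the slot (towards the guide's +y). It slides stiffly, with about 4 N, and stays where it is left
- stop_grip (a point): Middle of the black grip of the length stop, 12 mm below the grip's top, which is 72 mm above the worktop; the grip is an upright block 26 mm (x) by 14 mm (y), standing free on all sides down to 30 mm above the worktop. Axes as the guide's: the stop opens along +y
- stop_face (a point): Point on the face of the steel stop plate, at the height of the seated sausage's axis (50 mm above the worktop). The face looks along the guide's -y; the plate is 46 mm wide (x) and reaches up to 74 mm above the worktop. The grip's middle is 45 mm behind it (+y)
- sausage_center (a point): Middle of the hard dry sausage (round, 40 mm thick, 230 mm long, about 0.26 kg, greyish brown skin with cord), which lies on the 28 mm high chopping board. Its length runs along this point's y axis, the flat red cut face is at its +y end, 115 mm from here, and the rounded tied end at -y
- sausage_cut_face (a point): Centre of the sausage's flat red cut face; axes as sausage_center's, the face looks along +y
- chopping_board: Wooden chopping board on which the sausage lies, fixed, 231 mm (its x) by 193 mm (its y), 28 mm high; origin in the centre of its underside. Over the back of the worktop, from 0.60 m ahead of the robot's base axis on, hangs a wall cabinet, its lower edge 0.44 m above the worktop: keep the arm's links on the robot's side of it, also when crossing from left to right
- prep_bowl: Small pale open bowl, 125 mm across, 44 mm high, to be left alone; origin in the centre of its underside
- mustard_jar: Jar with a red lid and yellow contents, 66 mm across, 100 mm high, to be left alone; origin in the centre of its underside
- dark_cap_jar: Spice jar with a black cap, 40 mm across, 105 mm high, to be left alone; origin in the centre of its underside
- red_cap_jar: Spice jar with a red cap, 44 mm across, 98 mm high, to be left alone; origin in the centre of its underside

How it is judged:
On the way, in this order (a step that is already met when the one before it is completed fails the run):
1. the length stop is slid out to its end stop (value of joint length_stop above 0.0315 m), for 0.2 s.
2. the sausage lies in the V groove (x of sausage_center in the frame of slicing_guide between -0.004 and 0.004 m and z of sausage_center in the frame of slicing_guide below 0.0535 m and angle between the y axis of sausage_center and the y axis of slicing_guide, either way round below 0.06 rad), for 0.2 s.
At the end, for the whole second after the job is handed in: Stop within 2.5 mm of its end; sausage in the groove (0.04 rad, axis 3 mm sideways, at most 2.5 mm high), cut face within 4 mm of the stop plate; fingers still hold it still and press it down, over 4 N on each side of the groove (its weight gives about 2 N) (value of joint length_stop above 0.0315 m and x of sausage_center in the frame of slicing_guide between -0.003 and 0.003 m and z of sausage_center in the frame of slicing_guide below 0.0525 m and angle between the y axis of sausage_center and the y axis of slicing_guide, either way round below 0.04 rad and y of sausage_cut_face in the frame of stop_face above -0.004 m and contact force between dry_sausage and front_cheek above 4 N and contact force between dry_sausage and rear_cheek above 4 N and contact force between the fingers and dry_sausage above 3 N and linear speed of dry_sausage below 0.02 m/s); the arm keeps its last pose, push and grip.
It fails at once if a jar or the bowl is shifted by more than 30 mm (distance of any of prep_bowl, mustard_jar, dark_cap_jar, red_cap_jar from where it was at the start of the episode above 0.03 m).
It also fails if it takes over 54 s, if anything falls off the work surface, if the arm or the gripper's body presses on something with over 40 N, if the wrist force passes 120 N, or if a joint passes its speed limit or range.

## Working session

There is one attempt and no reset: what is moved stays moved. The work goes in short steps, Python scripts to look and compute and a tool call to move; the robot and the scene stay as the last step left them, time stands still between calls to the robot, and variables do not carry over. Pictures are saved under pics/ and viewed, and the job is handed in when it is done.

Besides the shell and the picture viewer there is one more tool, called as name(argument=value, ...), one argument or row to a line, values as JSON. carry_out: Moves the arm, as the interface text tells. Its arguments: {"type":"object","properties":{"targets":{"type":"array"},"newtons":{"type":"number"}},"required":["targets"]}

```bash
mkdir -p pics; ls; cat > h.py <<'E'
import numpy as np,cv2
from workcell import bot,eyes
from scipy.spatial.transform import Rotation as R
def snap(n,f):
    im=eyes.snapshot(n); cv2.imwrite('pics/'+f,im[:,:,::-1]); return im
def cam(n):
    c=eyes.camera_model(n); q=c['orientation']; return np.array(c['intrinsics']),np.array(c['xyz']),R.from_quat([q[1],q[2],q[3],q[0]]).as_matrix(),c
def ray(n,px,z):
    K,p,M,c=cam(n); d=np.linalg.inv(K)@[px[0],px[1],1]; d=M@[d[0],-d[1],-d[2]]
    return p+d*(z-p[2])/d[2]
def proj(n,P):
    K,p,M,c=cam(n); v=M.T@(np.array(P)-p); v=K@[v[0],-v[1],-v[2]]; return v[:2]/v[2]
E
python3 - <<'E'
from h import *
for n in ['scene','top']:
    snap(n,n+'0.png'); print({k:np.round(v,3).tolist() if not isinstance(v,str) else v for k,v in cam(n)[3].items()})
snap('wrist','wrist0.png')
for q,z in [('groove_axis',.05),('knife_slot',.05),('stop_grip',.06),('stop_face',.05),('sausage_center',.048),('sausage_cut_face',.048),('chopping_board',0),('slicing_guide',0),('prep_bowl',0),('mustard_jar',0),('dark_cap_jar',0),('red_cap_jar',0)]:
  for n in ['top','scene']:
    r=eyes.landmark_of(q,n)
    for d in r[:1]: print(q,n,np.round(d['location']),round(d['conf'],2),np.round(ray(n,d['location'],z),3))
print(bot.sense())
E
```

```text
pics
{'intrinsics': [[454.773, 0.0, 328.038], [0.0, 454.773, 244.287], [0.0, 0.0, 1.0]], 'xyz': [0.117, 0.555, 1.006], 'orientation': [-0.287, -0.096, 0.313, 0.9]}
{'intrinsics': [[502.845, 0.0, 320.818], [0.0, 502.845, 246.99], [0.0, 0.0, 1.0]], 'xyz': [0.438, -0.064, 1.201], 'orientation': [-0.7, -0.046, 0.032, 0.712]}
groove_axis top [243. 284.] 0.72 [0.483 0.139 0.05 ]
groove_axis scene [300. 308.] 0.69 [0.488 0.135 0.05 ]
knife_slot top [215. 287.] 0.95 [0.478 0.202 0.05 ]
knife_slot scene [289. 331.] 0.81 [0.473 0.198 0.05 ]
stop_grip top [185. 292.] 0.78 [0.467 0.268 0.06 ]
stop_grip scene [271. 350.] 0.95 [0.472 0.262 0.06 ]
stop_face top [208. 290.] 0.77 [0.471 0.219 0.05 ]
stop_face scene [281. 335.] 0.7 [0.479 0.217 0.05 ]
sausage_center top [389. 294.] 0.76 [ 0.455 -0.196  0.048]
sausage_center scene [379. 231.] 0.56 [ 0.461 -0.184  0.048]
sausage_cut_face top [338. 296.] 0.59 [ 0.452 -0.079  0.048]
sausage_cut_face scene [359. 257.] 0.76 [ 0.455 -0.077  0.048]
chopping_board top [385. 290.] 0.62 [ 0.465 -0.191  0.   ]
chopping_board scene [375. 241.] 0.9 [ 0.467 -0.184  
[... 434 characters left out ...]
8 0.067 0.   ]
{'t': 1.35, 'joint_positions': array([-1.18179776e+00,  1.15984389e-01,  1.44160307e+00,  6.03247360e-06,
        1.58400292e+00, -3.78061570e-02]), 'joint_vel': array([ 0.00011174,  0.00042819, -0.00061359, -0.00044663,  0.00072757,
       -0.00157174]), 'joint_efforts': array([-1.70689698e-03, -7.31726718e+01, -6.32644629e+01, -1.08008592e-04,
        5.46030133e-04,  5.23498727e-05]), 'eef_pos': array([ 0.27941629, -0.61445458,  0.24831176]), 'eef_rot': array([5.92680317e-07, 9.77315991e-01, 2.11786339e-01, 3.16823142e-06]), 'ft_force': array([ 0.5634163 , -0.16891666, -0.52791344]), 'moment': array([-0.00943184, -0.06540257, -0.03631065]), 'grip_width': 0.9989742734287695}
```

View pics/top0.png

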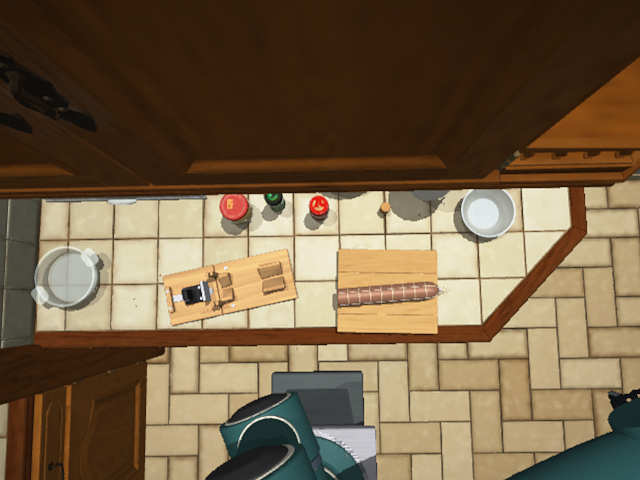

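View pics/scene0.png

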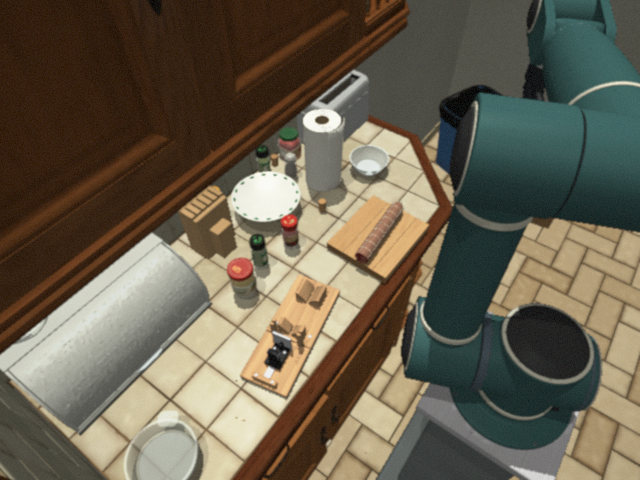

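```bash
python3 - <<'E'
from h import *
a=cv2.imread('pics/top0.png')
cv2.imwrite('pics/top0a.png',cv2.resize(a[240:340,150:310],(800,500),interpolation=cv2.INTER_CUBIC))
cv2.imwrite('pics/top0b.png',cv2.resize(a[230:350,310:470],(800,600),interpolation=cv2.INTER_CUBIC))
E
```

```text
(no output)
```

View pics/top0a.png

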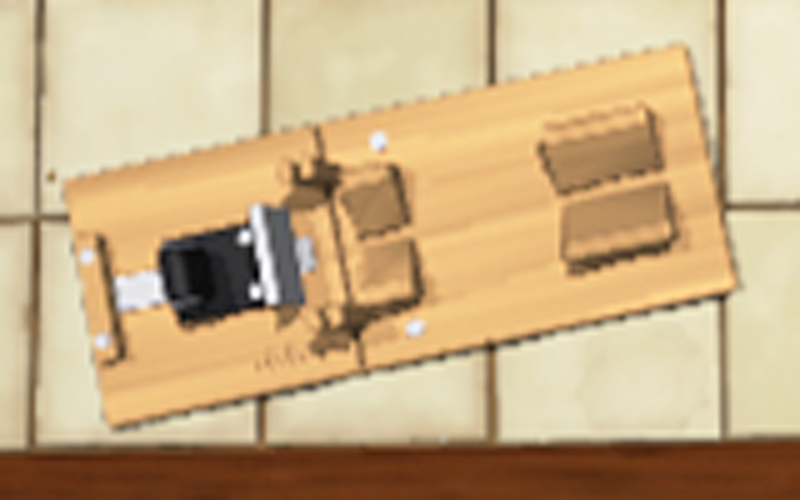

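View pics/top0b.png

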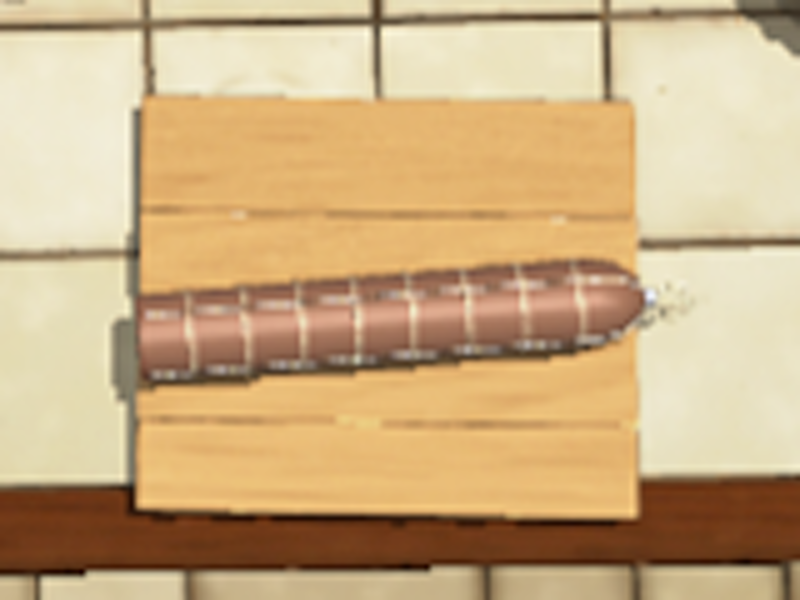

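```bash
python3 - <<'E'
from h import *
from scipy.optimize import least_squares
c=np.array([[65,182],[688,45],[735,290],[112,428]])/5+[150,240]-0.4
g=np.array([[.06,.196],[.06,-.108],[-.06,-.108],[-.06,.196]])
W=np.array([ray('top',p,.016)[:2] for p in c]); print(W)
def f(v):
    C,S=np.cos(v[2]),np.sin(v[2]); return (g@np.array([[C,S],[-S,C]])+v[:2]-W).ravel()
s=least_squares(f,[.48,.13,.1]); print(s.x,s.fun.round(4))
v=s.x
ax=np.array([-np.sin(v[2]),np.cos(v[2])])
for y in [0,.0715,]: print(y,v[:2]+ax*y)
# sausage
b=lambda u,w:np.array([u/5+310-.4,w/5+230-.4])
for name,u,w,z in [('cutU',140,297,.048),('cutL',140,380,.048),('midU',410,277,.048),('midL',410,362,.048),('rU',580,260,.048),('rL',580,347,.048),('tip',645,297,.048)]:
    print(name,ray('top',b(u,w),z))
# scene overlay
pts=[]
im=cv2.imread('pics/scene0.png')
def G(x,y,z): return np.r_[v[:2]+np.array([np.cos(v[2]),np.sin(v[2])])*x+ax*y,z]
for x,y,z in [(.06,.196,.016),(.06,-.108,.016),(-.06,-.108,.016),(-.06,.196,.016),(0,0,.05),(0,.0715,.05)]:
    p=proj('scene',G(x,y,z)); cv2.circle(im,tuple(int(round(t)) for t in p),1,(255,0,0),-1)
cv2.imwrite('pics/s0g.png',cv2.resize(im[260:400,220:360],(600,600),interpolation=cv2.INTER_CUBIC))
cv2.imwrite('pics/s0s.png',cv2.resize(im[180:290,320:440],(720,660)[:2],interpolation=cv2.INTER_CUBIC)[:600])
E
```

```text
[[0.50684889 0.33588799]
 [0.5671474  0.03918544]
 [0.45101191 0.01794727]
 [0.39099006 0.31136436]]
[0.48775302 0.13297577 0.20027831] [ 0.0007  0.0011  0.0009 -0.0001 -0.0006 -0.0027 -0.001   0.0018]
0 [0.48775302 0.13297577]
0.0715 [0.47352866 0.20304657]
cutU [ 0.46879212 -0.07828426  0.048     ]
cutL [ 0.43111197 -0.07758316  0.048     ]
midU [ 0.47598012 -0.20162264  0.048     ]
midL [ 0.43742443 -0.20045048  0.048     ]
rU [ 0.48250125 -0.27917313  0.048     ]
rL [ 0.44304541 -0.27768161  0.048     ]
tip [ 0.46522763 -0.30799241  0.048     ]
```

View pics/s0g.png

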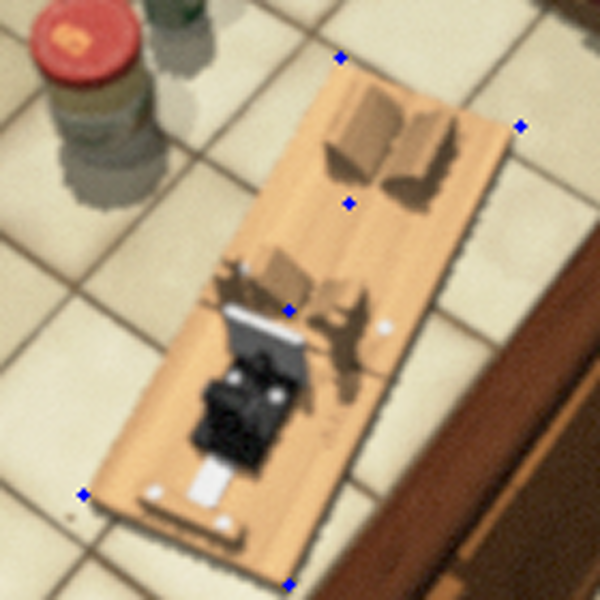

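View pics/s0s.png

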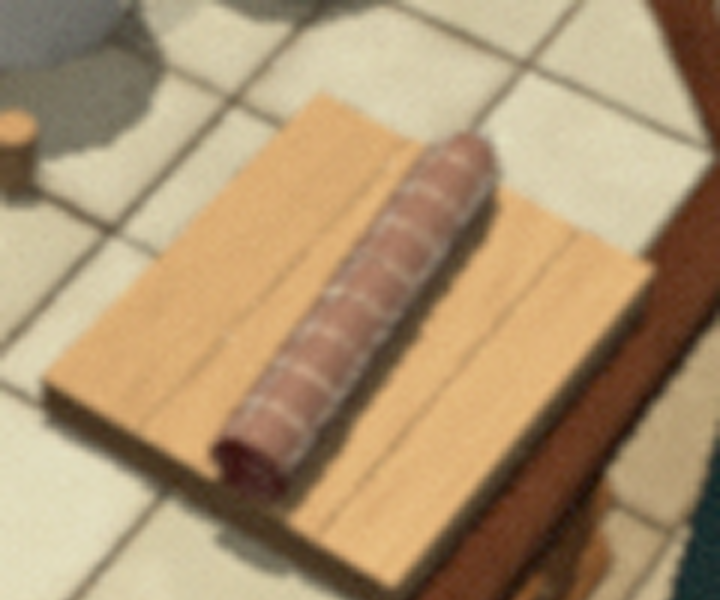

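carry_out(
  targets=[
    [[0.012,0.055,0,0.084,1],[0.012,0.055,0,0.084,1],[0.012,0.055,0,0.084,1],[0.012,0.055,0,0.084,1],[0.012,0.055,0,0.084,1],[0.012,0.055,0,0.084,1],[0.012,0.055,0,0.084,1],[0.012,0.055,0,0.084,1]],
  ],
  newtons=40,
)

```text
t: 2.35
eef_pos: [0.3754, -0.1728, 0.2486]
eef_rot: [0.0, 0.852, 0.523, 0.0]
ft_force: [0.6, 0.2, 0.6]
grip_width: 0.997
```

carry_out(
  targets=[
    [[0.012,0.055,0,0.084,1],[0.012,0.055,0,0.084,1],[0.012,0.055,0,0.084,1],[0.012,0.055,0,0.084,1],[0.012,0.055,0,0.084,1],[0.012,0.055,0,0.084,1],[0.012,0.055,0,0.084,1],[0,0,0,0,1]],
  ],
)

```text
t: 3.35
eef_pos: [0.4594, 0.2134, 0.2477]
eef_rot: [-0.0, 0.663, 0.749, -0.0]
ft_force: [-0.3, -0.6, 0.1]
grip_width: 1.001
```

```bash
python3 - <<'E'
from h import *
s=bot.sense(); q=s['eef_rot']; print(s['t'],s['eef_pos'],R.from_quat([q[1],q[2],q[3],q[0]]).as_matrix().round(3))
snap('wrist','w1.png'); print(cam('wrist')[1:3])
for q,z in [('groove_axis',.05),('knife_slot',.05),('stop_grip',.06),('stop_face',.05)]:
    for d in eyes.landmark_of(q,'wrist')[:1]: print(q,np.round(d['location']),round(d['conf'],2),np.round(ray('wrist',d['location'],z),4))
E
```

```text
3.35 [0.45936383 0.21335128 0.2477373 ] [[-0.121  0.993 -0.001]
 [ 0.993  0.121 -0.   ]
 [ 0.    -0.001 -1.   ]]
(array([0.45131363, 0.27938127, 0.37411064]), array([[ 9.93024910e-01, -1.13665995e-01, -3.13300262e-02],
       [ 1.17902756e-01,  9.55765489e-01,  2.69464784e-01],
       [-6.84824865e-04, -2.71279139e-01,  9.62500473e-01]]))
groove_axis [344. 305.] 0.65 [0.4926 0.1295 0.05  ]
knife_slot [334. 233.] 0.79 [0.473  0.2014 0.05  ]
stop_grip [330. 166.] 0.76 [0.4615 0.2634 0.06  ]
stop_face [333. 213.] 0.76 [0.4701 0.2203 0.05  ]
```

View pics/w1.png

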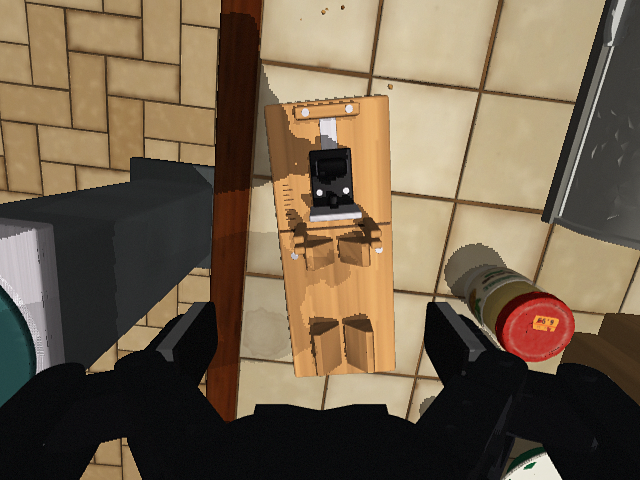

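```bash
python3 - <<'E'
from h import *
a=cv2.imread('pics/w1.png')
cv2.imwrite('pics/w1a.png',cv2.resize(a[85:235,250:410],(640,600),interpolation=cv2.INTER_CUBIC))
cv2.imwrite('pics/w1b.png',cv2.resize(a[235:385,250:410],(640,600),interpolation=cv2.INTER_CUBIC))
E
```

```text
(no output)
```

View pics/w1a.png

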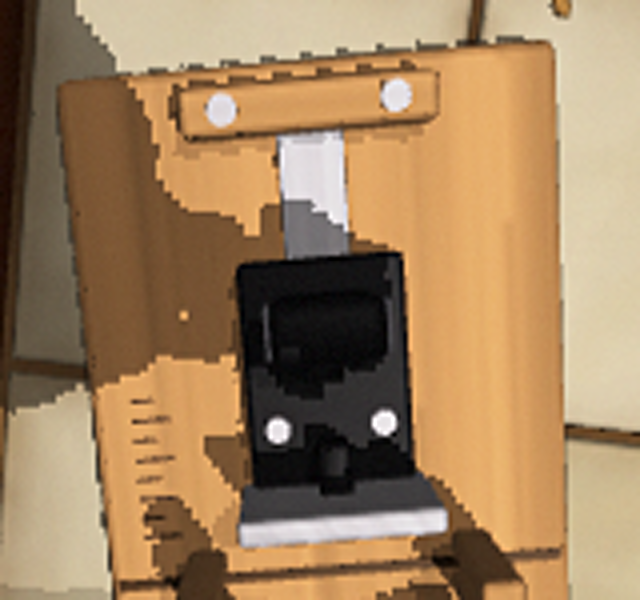

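View pics/w1b.png

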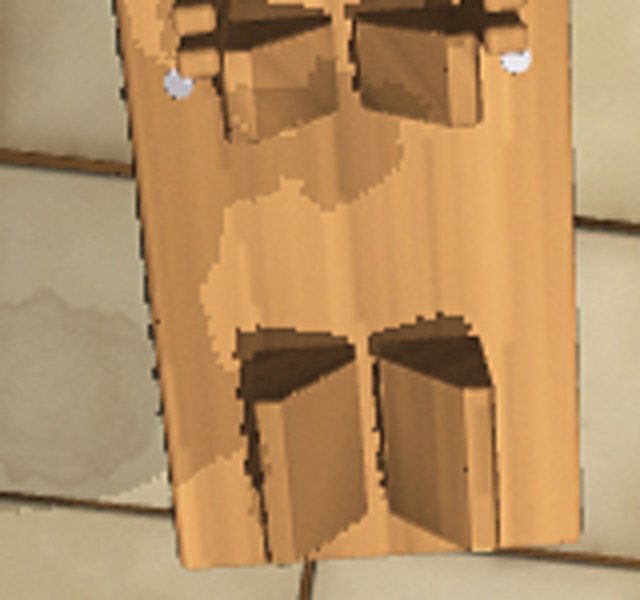

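```bash
cat > fitg.py <<'E'
from h import *
from scipy.optimize import least_squares
def wr(K,p,M,P):
    v=(P-p)@M; v=v*[1,-1,-1]; u=v@K.T; return u[:,:2]/u[:,2:]
def G(v,L):
    L=np.array(L); C,S=np.cos(v[2]),np.sin(v[2]); return np.c_[v[0]+C*L[:,0]-S*L[:,1],v[1]+S*L[:,0]+C*L[:,1],L[:,2]]
a=lambda u,w:(u/4+250-.4,w/4+85-.4); b=lambda u,w:(u/4+250-.4,w/4+235-.4)
L=[(-.06,.196,.016),(.06,.196,.016),(-.06,-.108,.016),(.06,-.108,.016),(-.032,-.036,.046),(.032,-.036,.046),(-.032,-.086,.046),(.032,-.086,.046),(-.032,.036,.046),(.032,.036,.046)]
U=[a(60,87),a(552,42),b(182,568),b(580,540),b(255,405),b(490,387),b(268,562),b(496,549),b(230,142),b(480,127)]
E
python3 - <<'E'
from fitg import *
K,p,M,_=cam('wrist')
f=lambda v:(wr(K,p,M,G(v,L))-U).ravel()
s=least_squares(f,[.488,.133,.2],loss='soft_l1'); v=s.x; print(v); print((f(v)).reshape(-1,2).round(1))
mid=(np.array(a(240,545))+a(447,530))/2; P=ray('wrist',mid,.074)[:2]
ax=np.array([-np.sin(v[2]),np.cos(v[2])]); ex=np.array([ax[1],-ax[0]])
print('plate front guide xy',(P-v[:2])@ex,(P-v[:2])@ax)
for u in [(268,330),(390,320),(270,300),(385,290)]:
    P=ray('wrist',a(*u),.072)[:2]; print('grip',P,(P-v[:2])@ex,(P-v[:2])@ax)
# same in top
K,p,M,_=cam('top'); 
c=np.array([[65,182],[688,45],[112,428],[735,290]])/5+[150,240]-0.4
print((wr(K,p,M,G(v,[L[0+1],L[3],L[0],L[2]]))-c[[0,1,2,3]]).round(1))
E
```

```text
[0.48932581 0.12911597 0.19243892]
[[-1.4 -1.1]
 [ 1.1 -0.5]
 [-0.6  1.2]
 [ 0.7  1.3]
 [-1.2 -0.6]
 [ 0.9 -0.4]
 [-0.5  1. ]
 [ 1.2  0.3]
 [-1.   0.8]
 [ 0.7 -0.2]]
plate front guide xy -9.206309837218056e-05 0.09183392785642955
grip [0.45035696 0.26127743] -0.012973188754859925 0.13717476736855205
grip [0.47570488 0.26625482] 0.012858768484408421 0.13721240332325507
grip [0.45009193 0.26744589] -0.01205358315468816 0.14328004907556333
grip [0.47383826 0.27221691] 0.012166875188826908 0.1434214341450706
[[ 1.3 -1.7]
 [ 1.9 -0.8]
 [ 0.6 -0.9]
 [ 2.7 -0.1]]
```

carry_out(
  targets=[
    [[0.004,0.05,0,0.073,1],[0,0,-0.05,0,1],[0,0,-0.05,0,1],[0,0,-0.05,0,1],[0,0,-0.038,0,1],[0,0,0,0,1]],
  ],
)

```text
t: 4.35
eef_pos: [0.4624, 0.259, 0.0582]
eef_rot: [-0.001, 0.638, 0.77, -0.002]
ft_force: [0.1, 1.1, -0.0]
grip_width: 0.998
```

```bash
python3 - <<'E'
from h import *
print(bot.sense()['eef_pos'])
snap('wrist','w2.png')
E
```

```text
[0.46238013 0.25897908 0.05824804]
```

View pics/w2.png

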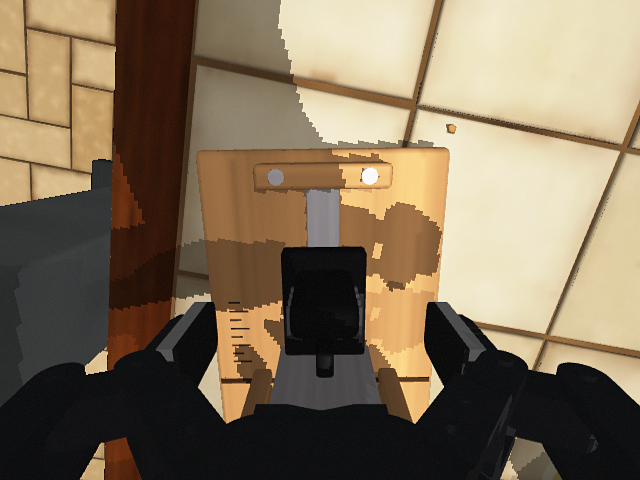

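carry_out(
  targets=[
    [[-0.001,0.005,0,0,0.6],[0,0,0,0,0],[0,0,0,0,0],[0,0,0,0,0],[0,0,0,0,0],[0,0,0,0,0]],
  ],
  newtons=40,
)

```text
t: 5.15
eef_pos: [0.4625, 0.2657, 0.0611]
eef_rot: [0.0, 0.637, 0.771, 0.0]
ft_force: [-3.2, -1.4, 7.2]
grip_width: 0.299
```

```bash
python3 - <<'E'
from h import *
print(bot.sense()['eef_pos'])
snap('wrist','w3.png')
E
```

```text
[0.46254073 0.26566668 0.06112324]
```

View pics/w3.png

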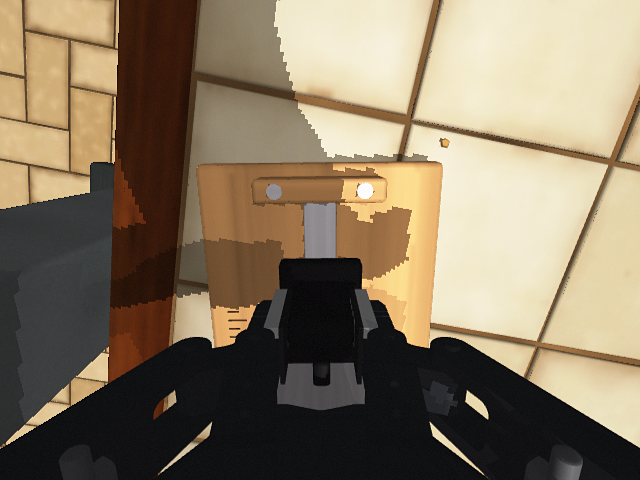

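carry_out(
  targets=[
    [[-0.002,0.01,0,0,0],[-0.002,0.01,0,0,0],[-0.002,0.01,0,0,0],[-0.002,0.009,0,0,0],[-0.001,0.003,0,0,0],[0,0,0,0,0],[0,0,0,0,0],[0,0,0,0,0]],
  ],
)

```text
t: 6.2
eef_pos: [0.4549, 0.303, 0.06]
eef_rot: [0.004, 0.638, 0.77, -0.003]
ft_force: [13.5, -43.4, 3.6]
grip_width: 0.298
```

```bash
python3 - <<'E'
from h import *
s=bot.sense();print(s['eef_pos'],s['ft_force'])
snap('wrist','w4.png')
E
```

```text
[0.45485854 0.30300699 0.06003427] [ 13.48200702 -43.4134112    3.64653046]
```

View pics/w4.png

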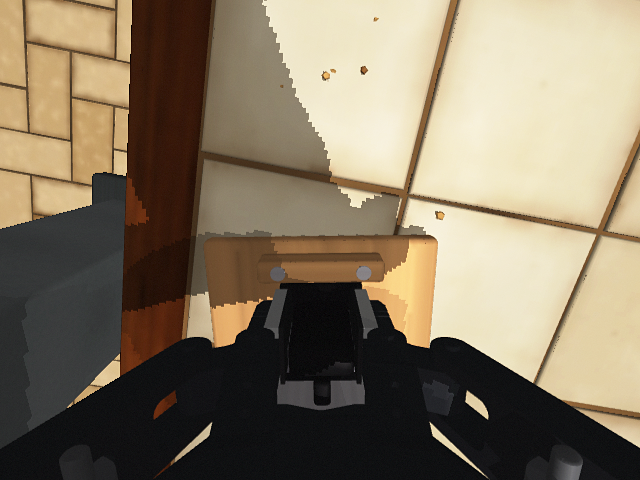

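carry_out(
  targets=[
    [[0,0,0,0,1],[0,0,0,0,1],[0,0,0,0,1],[0,0,0.05,0,1],[0,0,0.06,0,1],[0,0,0.05,0,1],[0,-0.05,0,0,1]],
  ],
)

```text
t: 7.12
eef_pos: [0.4542, 0.2592, 0.2246]
eef_rot: [0.001, 0.636, 0.772, 0.003]
ft_force: [0.9, -1.0, -0.4]
grip_width: 1.003
```

```bash
python3 - <<'E'
from h import *
s=bot.sense();print(s['eef_pos'],s['ft_force'])
a=snap('wrist','w5.png')
for q,z in [('groove_axis',.05),('knife_slot',.05),('stop_grip',.06),('stop_face',.05)]:
    for d in eyes.landmark_of(q,'wrist')[:1]: print(q,np.round(d['location']),round(d['conf'],2),np.round(ray('wrist',d['location'],z),4))
E
```

```text
[0.4541961  0.25921362 0.22463471] [ 0.87464716 -0.97500451 -0.3938741 ]
groove_axis [335. 357.] 0.84 [0.4916 0.1331 0.05  ]
knife_slot [329. 289.] 0.75 [0.4716 0.2026 0.05  ]
stop_grip [328. 192.] 0.78 [0.4537 0.2914 0.06  ]
stop_face [330. 239.] 0.91 [0.4636 0.2511 0.05  ]
```

View pics/w5.png

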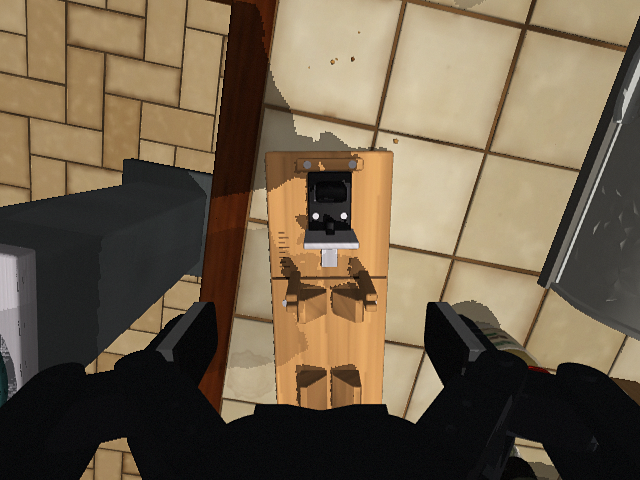

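```bash
python3 - <<'E'
from h import *
a=cv2.imread('pics/w5.png')
cv2.imwrite('pics/w5a.png',cv2.resize(a[140:290,250:410],(640,600),interpolation=cv2.INTER_CUBIC))
cv2.imwrite('pics/w5b.png',cv2.resize(a[260:410,250:410],(640,600),interpolation=cv2.INTER_CUBIC))
E
```

```text
(no output)
```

View pics/w5a.png

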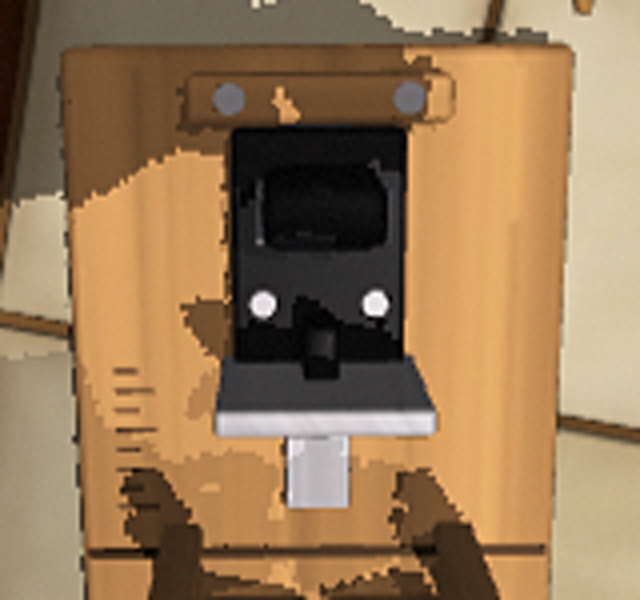

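View pics/w5b.png

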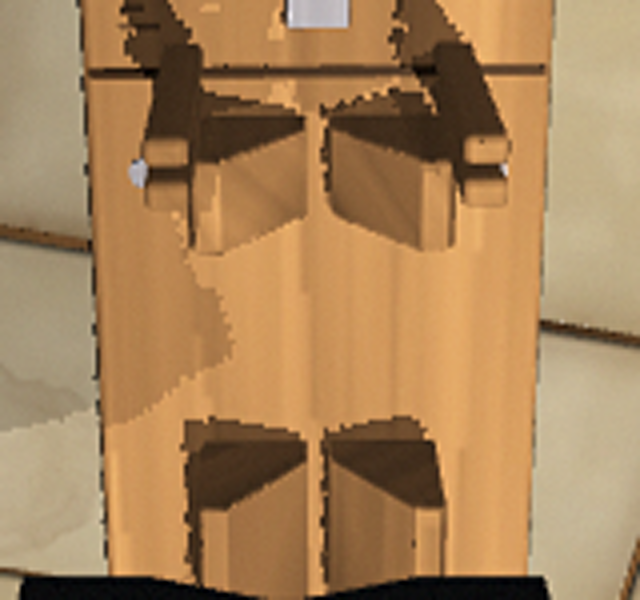

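```bash
cat > fit5.py <<'E'
from fitg import *
a=lambda u,w:(u/4+250-.4,w/4+140-.4); b=lambda u,w:(u/4+250-.4,w/4+260-.4)
L=[(-.06,.196,.016),(.06,.196,.016),(-.032,-.036,.046),(.032,-.036,.046),(-.032,.036,.046),(.032,.036,.046),(-.032,.06,.046),(-.029,.063,.078),(-.039,.063,.078),(.029,.063,.078),(.039,.063,.078)]
U=[a(62,47),a(572,46),b(201,510),b(443,507),b(190,252),b(453,247),b(196,165),b(187,208),b(147,208),b(466,206),b(506,206)]
L=L[:6]+L[7:];U=U[:6]+U[7:]
E
python3 - <<'E'
from fit5 import *
K,p,M,_=cam('wrist')
print(p)
for dz in (0,1):
  f=lambda v:(wr(K,p+np.array([0,0,v[3]*dz]),M,G(v,L))-U).ravel()
  s=least_squares(f,[.488,.133,.2,0],loss='soft_l1'); v=s.x; print(v); print((f(v)).reshape(-1,2).round(1).tolist())
  mid=(np.array(a(216,435))+a(435,435))/2; P=ray('wrist',mid,.074-v[3]*dz)[:2]
  ax=np.array([-np.sin(v[2]),np.cos(v[2])]); ex=np.array([ax[1],-ax[0]])
  print('plate front guide xy',(P-v[:2])@ex,(P-v[:2])@ax, P)
E
```

```text
[0.44054158 0.32457867 0.34649918]
[0.48666304 0.13421266 0.19796121 0.        ]
[[-2.1, -3.1], [2.3, -4.2], [-1.4, 0.2], [1.7, 0.4], [-0.6, 0.1], [1.0, 0.8], [0.3, 0.4], [-1.6, 0.5], [-0.5, 0.3], [1.3, 0.2]]
plate front guide xy 8.102432015208806e-05 0.11730562027677371 [0.4636719  0.24924319]
[0.48732829 0.13105741 0.1964777  0.00657154]
[[-0.5, 0.4], [1.0, -0.4], [-0.9, -1.4], [0.9, -1.1], [0.0, -0.2], [0.2, 0.6], [1.1, 0.3], [-0.5, 0.4], [-1.4, 0.3], [0.2, 0.2]]
plate front guide xy 6.29203786537739e-05 0.1186393048660868 [0.46422971 0.24742641]
```

carry_out(
  targets=[
    [[0,-0.055,0,0,1],[0,-0.055,0,-0.02,1],[0,-0.055,0,-0.02,1],[0,-0.055,0,-0.02,1],[0,-0.055,0,-0.02,1],[0,-0.055,0,-0.02,1],[0,-0.055,0,-0.03,1],[0,-0.025,0,0,1]],
  ],
)

```text
t: 8.38
eef_pos: [0.4535, -0.1543, 0.2199]
eef_rot: [-0.0, 0.687, 0.727, -0.0]
ft_force: [-0.0, 0.4, 0.0]
grip_width: 1.0
```

carry_out(
  targets=[
    [[0,-0.025,0,0,1],[0,0,0,0,1]],
  ],
)

```text
t: 8.62
eef_pos: [0.4538, -0.1781, 0.2197]
eef_rot: [-0.001, 0.686, 0.727, -0.0]
ft_force: [-0.6, 0.0, 1.1]
grip_width: 0.997
```

```bash
python3 - <<'E'
from h import *
s=bot.sense();q=s['eef_rot'];m=R.from_quat([q[1],q[2],q[3],q[0]]).as_matrix();print(s['eef_pos'],np.arctan2(m[1,1],m[0,1]))
a=snap('wrist','w6.png')
for q,z in [('sausage_center',.048),('sausage_cut_face',.048)]:
    for d in eyes.landmark_of(q,'wrist')[:1]: print(q,np.round(d['location']),round(d['conf'],2),np.round(ray('wrist',d['location'],z),4))
E
```

```text
[ 0.45376241 -0.17806643  0.21974167] 0.05800067353693971
sausage_center [325. 246.] 0.79 [ 0.4586 -0.192   0.048 ]
sausage_cut_face [323. 109.] 0.94 [ 0.4498 -0.0784  0.048 ]
```

View pics/w6.png

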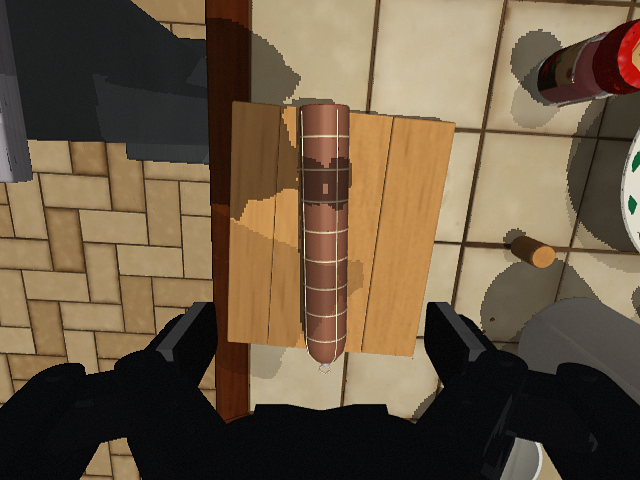

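carry_out(
  targets=[
    [[0.004,-0.015,-0.04,0.012,1],[0,0,-0.05,0,1],[0,0,-0.05,0,1],[0,0,-0.03,0,1],[0,0,0,0,1]],
  ],
)

```text
t: 9.4
eef_pos: [0.4566, -0.1911, 0.0485]
eef_rot: [-0.002, 0.681, 0.732, -0.001]
ft_force: [0.8, 0.0, 0.9]
grip_width: 1.0
```

```bash
python3 - <<'E'
from h import *
s=bot.sense();q=s['eef_rot'];m=R.from_quat([q[1],q[2],q[3],q[0]]).as_matrix();print(s['eef_pos'],np.arctan2(m[1,1],m[0,1]),s['ft_force'])
a=snap('wrist','w7.png')
E
```

```text
[ 0.45657987 -0.19109998  0.04845634] 0.07213325657017826 [0.84368711 0.00191162 0.89877461]
```

View pics/w7.png

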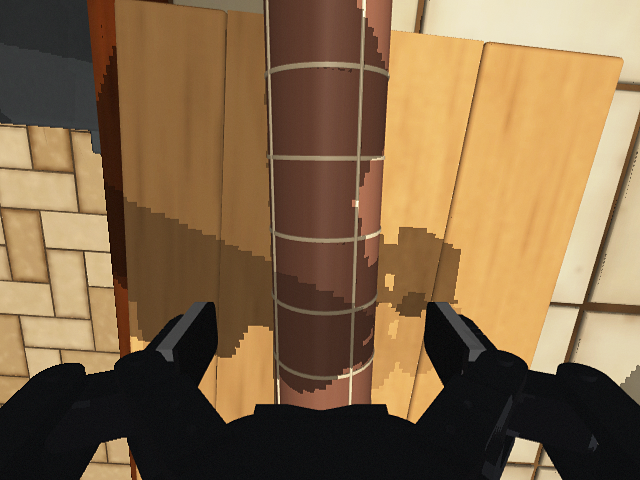

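carry_out(
  targets=[
    [[0.001,0,0.003,0,0.5],[0,0,0,0,0.2],[0,0,0,0,0.2],[0,0,0,0,0.2],[0,0,0,0,0.2],[0,0,0,0,0.2]],
  ],
  newtons=60,
)

```text
t: 10.2
eef_pos: [0.459, -0.1927, 0.0548]
eef_rot: [0.001, 0.682, 0.732, 0.0]
ft_force: [-1.4, 2.0, 10.2]
grip_width: 0.45
```

carry_out(
  targets=[
    [[0,0,0.02,0,0.2],[0,0,0.03,0,0.2],[0,0,0.04,0,0.2],[0,0,0.03,0,0.2],[0,0,0,0,0.2],[0,0,0,0,0.2]],
  ],
)

```text
t: 10.95
eef_pos: [0.4581, -0.1923, 0.1722]
eef_rot: [-0.001, 0.682, 0.732, -0.0]
ft_force: [-0.0, -0.2, -3.4]
grip_width: 0.449
```

```bash
python3 - <<'E'
from h import *
s=bot.sense();q=s['eef_rot'];m=R.from_quat([q[1],q[2],q[3],q[0]]).as_matrix();print(s['eef_pos'],np.arctan2(m[1,1],m[0,1]),s['ft_force'],s['moment'],s['grip_width'])
a=snap('wrist','w8.png');snap('scene','s8.png')
E
```

```text
[ 0.45805611 -0.19229701  0.17222873] 0.07094918723428469 [-0.02253862 -0.18296203 -3.37207579] [-0.0133659   0.00414783  0.02166032] 0.4488890601667381
```

View pics/w8.png

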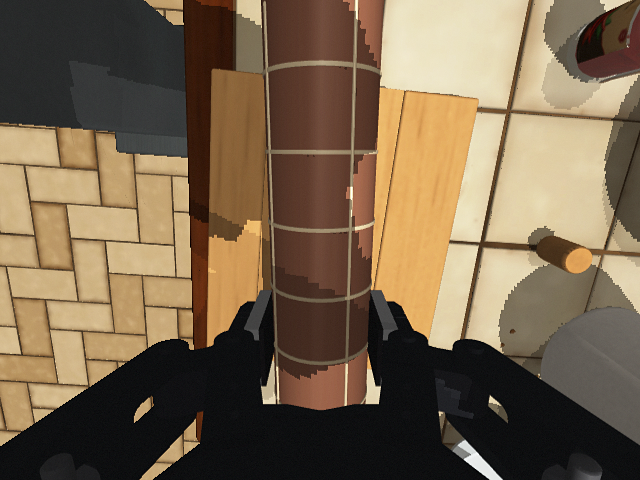

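View pics/s8.png

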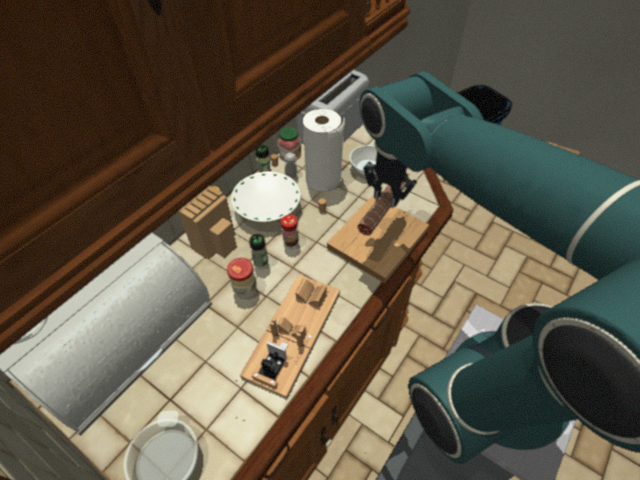

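carry_out(
  targets=[
    [[0.004,0.04,0,0.016,0.2],[0.004,0.04,0,0.016,0.2],[0.004,0.04,0,0.016,0.2],[0.004,0.04,0,0.016,0.2],[0.004,0.04,0,0.016,0.2],[0.004,0.04,0,0.016,0.2],[0.004,0.04,0,0.016,0.2],[0.003,0.038,0,0.014,0.2]],
  ],
)

```text
t: 12.05
eef_pos: [0.489, 0.1269, 0.1722]
eef_rot: [-0.0, 0.634, 0.773, -0.001]
ft_force: [-0.1, -0.8, -2.8]
grip_width: 0.448
```

carry_out(
  targets=[
    [[0,0,-0.02,0,0.2],[0,0,-0.02,0,0.2],[0,0,0,0,0.2]],
  ],
)

```text
t: 12.42
eef_pos: [0.4883, 0.1246, 0.1306]
eef_rot: [-0.001, 0.635, 0.773, -0.002]
ft_force: [-0.3, 0.2, -1.8]
grip_width: 0.445
```

```bash
python3 - <<'E'
from h import *
s=bot.sense();q=s['eef_rot'];m=R.from_quat([q[1],q[2],q[3],q[0]]).as_matrix();print(s['eef_pos'],np.arctan2(m[1,1],m[0,1]),s['ft_force'],s['grip_width'])
a=snap('wrist','w9.png')
K,p,M,_=cam('wrist');print(p)
for q,z in [('sausage_cut_face',.126),('stop_face',.05)]:
    for d in eyes.landmark_of(q,'wrist')[:1]: print(q,np.round(d['location']),round(d['conf'],2),np.round(ray('wrist',d['location'],z),4))
snap('top','t9.png'); b=cv2.imread('pics/t9.png'); cv2.imwrite('pics/t9a.png',cv2.resize(b[230:350,150:310],(800,600),interpolation=cv2.INTER_CUBIC))
E
```

```text
[0.48833476 0.1245538  0.13064919] 0.1959770661350253 [-0.26917565  0.22358454 -1.8400887 ] 0.4447196044207665
[0.47592579 0.19148813 0.25840981]
sausage_cut_face [322.   2.] 0.76 [0.4677 0.2372 0.126 ]
```

View pics/w9.png

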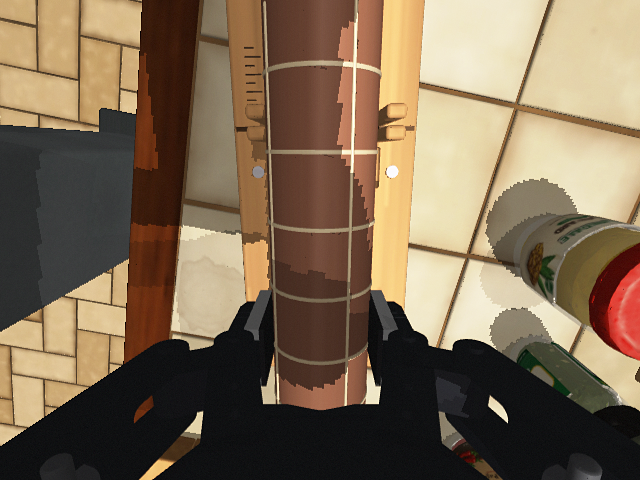

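View pics/t9a.png

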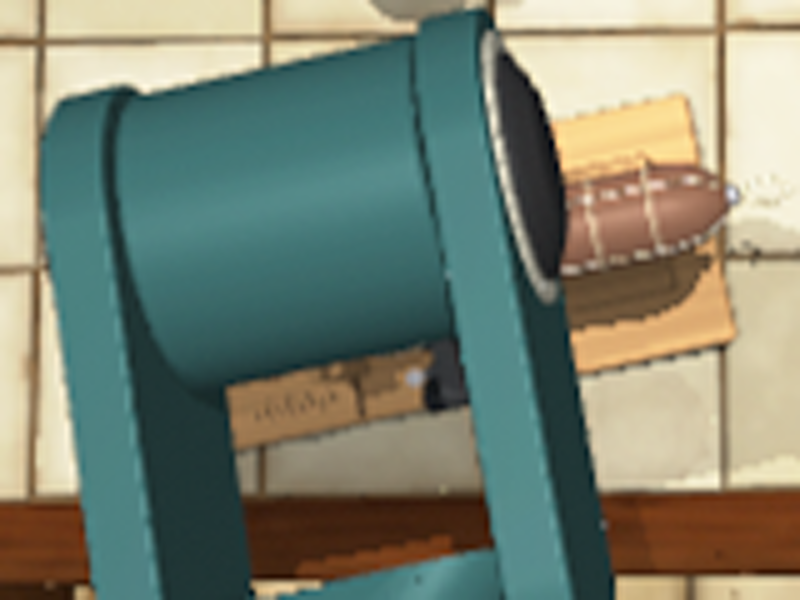

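carry_out(
  targets=[
    [[0,0,-0.025,0,0.2],[0,0,-0.025,0,0.2],[0,0,-0.015,0,0.2],[0,0,-0.005,0,0.2],[0,0,0,0,0.2]],
  ],
)

```text
t: 13.25
eef_pos: [0.4897, 0.1255, 0.0638]
eef_rot: [0.0, 0.634, 0.773, 0.0]
ft_force: [0.3, 0.3, -1.5]
grip_width: 0.444
```

```bash
python3 - <<'E'
from h import *
s=bot.sense();q=s['eef_rot'];m=R.from_quat([q[1],q[2],q[3],q[0]]).as_matrix();print(s['eef_pos'],np.arctan2(m[1,1],m[0,1]),s['ft_force'],s['moment'],s['grip_width'])
a=snap('wrist','w10.png');b=snap('scene','s10.png')[:,:,::-1]; cv2.imwrite('pics/s10a.png',cv2.resize(b[240:400,200:360],(600,600),interpolation=cv2.INTER_CUBIC))
E
```

```text
[0.48967358 0.12554529 0.06381603] 0.1969315149767328 [ 0.34785219  0.28545237 -1.46886168] [-0.02198871  0.01319639 -0.02558768] 0.44422838770258094
```

View pics/w10.png

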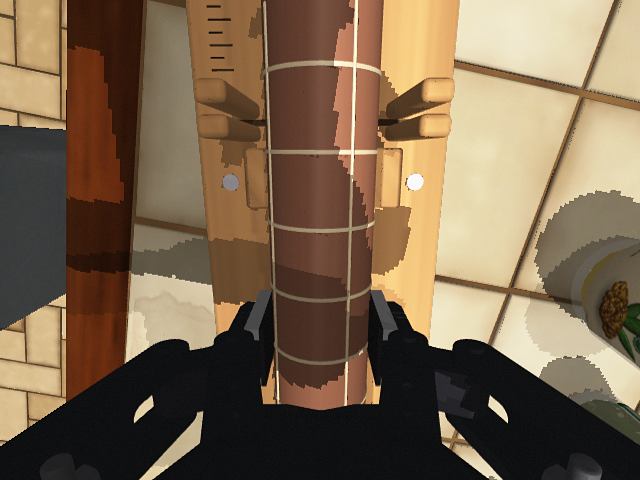

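View pics/s10a.png

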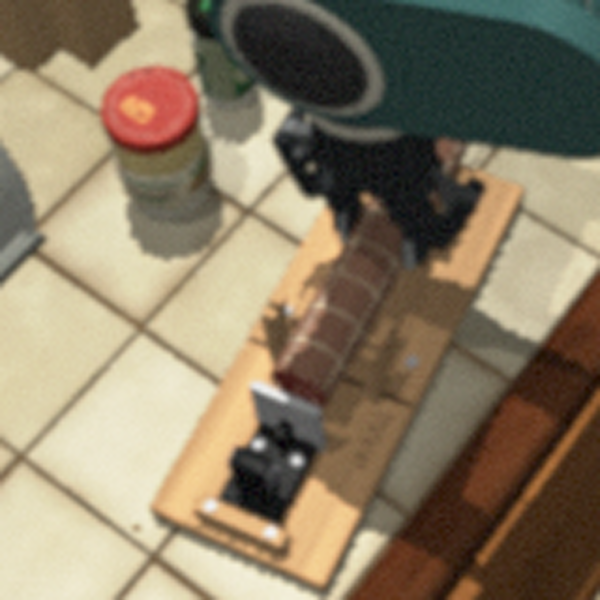

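carry_out(
  targets=[
    [[-0.001,0,-0.004,0,0.2],[0,0,-0.003,0,0.2],[0,0,0,0,0.2]],
  ],
)

```text
t: 13.72
eef_pos: [0.4899, 0.1259, 0.0579]
eef_rot: [0.001, 0.634, 0.773, 0.002]
ft_force: [4.6, 1.5, 6.9]
grip_width: 0.449
```

carry_out(
  targets=[
    [[0.001,0,0.001,0,0.2],[-0.001,0.004,0,0,0.2],[-0.001,0.003,0,0,0.2],[0,0,0,0,0.2]],
  ],
)

```text
t: 14.22
eef_pos: [0.4883, 0.1326, 0.0581]
eef_rot: [0.001, 0.634, 0.773, 0.001]
ft_force: [6.7, -0.2, 4.0]
grip_width: 0.444
```

carry_out(
  targets=[
    [[0.001,0.001,0,0,0.2],[0,0.002,0,0,0.2],[0,0,0,0,0.2]],
  ],
)

```text
t: 14.6
eef_pos: [0.4885, 0.1356, 0.0573]
eef_rot: [0.0, 0.634, 0.773, 0.0]
ft_force: [3.6, -2.8, 2.5]
grip_width: 0.446
```

```bash
python3 - <<'E'
from h import *
s=bot.sense();print(s['eef_pos'],s['ft_force'],s['moment'])
b=snap('scene','s11.png')[:,:,::-1]; cv2.imwrite('pics/s11a.png',cv2.resize(b[320:370,250:310],(720,600),interpolation=cv2.INTER_CUBIC))
E
```

```text
[0.48849814 0.13561178 0.05734152] [ 3.56413254 -2.75772912  2.53947331] [-0.47241844 -0.64192185  0.08537246]
```

View pics/s11a.png

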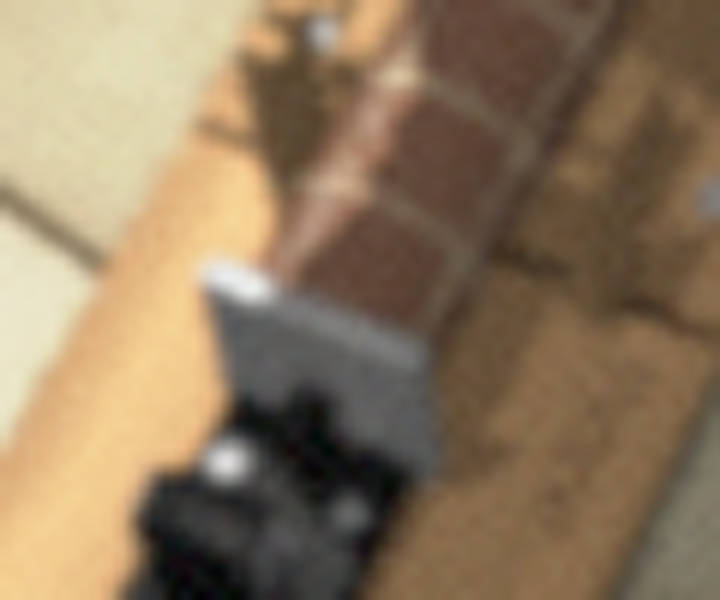

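carry_out(
  targets=[
    [[0.001,0.002,0,0,0.2],[0,0,0,0,0.2]],
  ],
)

```text
t: 14.9
eef_pos: [0.4887, 0.1371, 0.0572]
eef_rot: [-0.0, 0.634, 0.773, -0.001]
ft_force: [-5.0, -9.6, 6.8]
grip_width: 0.447
```

carry_out(
  targets=[
    [[0,0.002,0,0,0.2],[0,0,0,0,0.2]],
  ],
)

```text
t: 15.15
eef_pos: [0.4887, 0.1375, 0.0572]
eef_rot: [0.001, 0.634, 0.773, -0.003]
ft_force: [-6.8, -25.6, 10.4]
grip_width: 0.444
```

carry_out(
  targets=[
    [[-0.001,-0.001,-0.001,0,0.2],[0,0,-0.001,0,0.2],[0,0,-0.001,0,0.2],[0,0,0,0,0.2],[0,0,0,0,0.2],[0,0,0,0,0.2]],
  ],
)

```text
t: 15.9
eef_pos: [0.4887, 0.1374, 0.0569]
eef_rot: [0.001, 0.634, 0.773, -0.001]
ft_force: [-15.0, -20.3, 38.6]
grip_width: 0.446
```

```bash
python3 - <<'E'
from h import *
s=bot.sense();q=s['eef_rot'];m=R.from_quat([q[1],q[2],q[3],q[0]]).as_matrix();print(s['eef_pos'],np.arctan2(m[1,1],m[0,1]),s['ft_force'],s['moment'],s['grip_width'])
snap('wrist','w12.png');b=snap('scene','s12.png')[:,:,::-1]; cv2.imwrite('pics/s12a.png',cv2.resize(b[260:390,230:360],(600,600),interpolation=cv2.INTER_CUBIC))
snap('top','t12.png')
for n in ('scene','wrist'):
  for q,z in [('sausage_cut_face',.05),('stop_face',.05),('stop_grip',.06),('sausage_center',.05)]:
    for d in eyes.landmark_of(q,n)[:1]: print(n,q,np.round(d['location']),round(d['conf'],2),np.round(ray(n,d['location'],z),4))
E
```

```text
[0.488744   0.13740209 0.05694704] 0.19723320225453353 [-14.96689594 -20.33966934  38.59081175] [-3.40031927  2.66393171  0.41814083] 0.4463605670899981
scene sausage_cut_face [277. 349.] 0.56 [0.4666 0.25   0.05  ]
scene stop_face [276. 346.] 0.56 [0.4711 0.2463 0.05  ]
scene stop_grip [268. 364.] 0.9 [0.4543 0.2924 0.06  ]
wrist sausage_center [324. 319.] 0.97 [0.4904 0.1364 0.05  ]
```

View pics/w12.png

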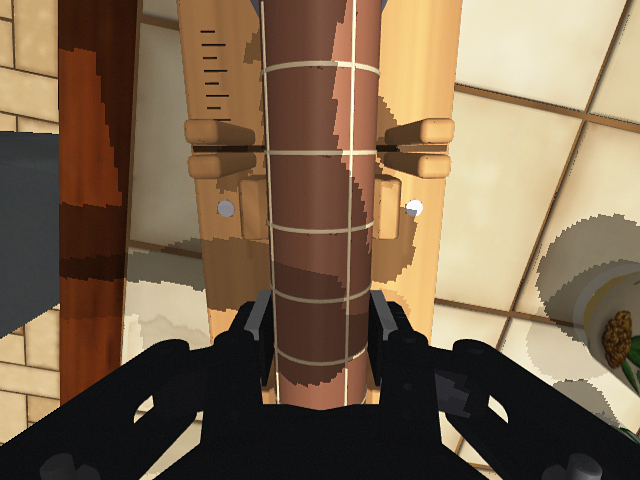

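View pics/s12a.png

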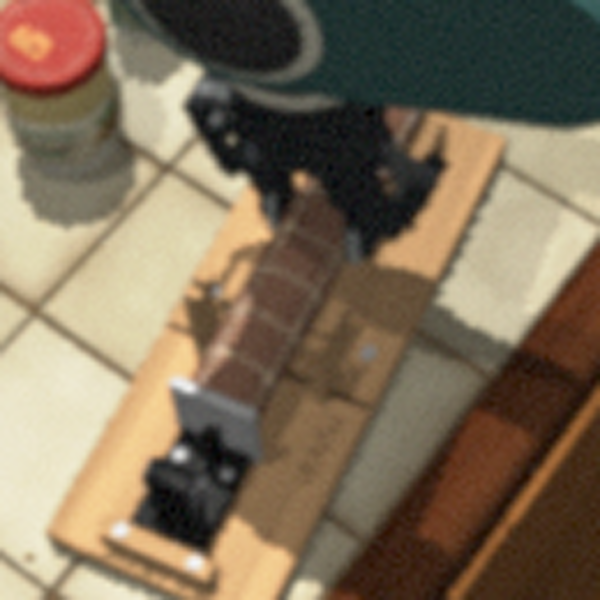

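carry_out(
  targets=[
    [[-0.002,-0.0005,0.001,0,0.2],[0,0,0,0,0.2],[0,0,0,0,0.2],[0,0,0,0,0.2]],
  ],
)

```text
t: 16.95
eef_pos: [0.4884, 0.1373, 0.0572]
eef_rot: [0.002, 0.634, 0.773, 0.001]
ft_force: [10.9, -13.0, 13.4]
grip_width: 0.448
```

carry_out(
  targets=[
    [[0.0007,0,-0.001,0,0.2],[0,0,0,0,0.2],[0,0,0,0,0.2],[0,0,0,0,0.2]],
  ],
)

```text
t: 17.45
eef_pos: [0.4886, 0.1373, 0.057]
eef_rot: [0.002, 0.634, 0.773, 0.001]
ft_force: [-2.5, -14.3, 29.5]
grip_width: 0.45
```

```bash
python3 - <<'E'
from h import *
for i in range(4):
  s=bot.sense();q=s['eef_rot'];m=R.from_quat([q[1],q[2],q[3],q[0]]).as_matrix();print(s['t'],s['eef_pos'],np.arctan2(m[1,1],m[0,1]),s['ft_force'].round(1),s['moment'].round(2),m[:,2].round(4)); b=snap('scene','s13.png')
for q,z in [('stop_grip',.06),('mustard_jar',0),('red_cap_jar',0),('prep_bowl',0)]:
    for d in eyes.landmark_of(q,'scene')[:1]: print(q,np.round(d['location']),round(d['conf'],2),np.round(ray('scene',d['location'],z),4))
E
```

```text
17.45 [0.48855233 0.13734241 0.05697514] 0.19720592592484712 [ -2.5 -14.3  29.5] [-2.43  0.43  0.44] [ 0.0035 -0.0015 -1.    ]
17.5 [0.48857392 0.13735472 0.05699989] 0.1972149351805003 [ -2.  -14.9  29.4] [-2.48  0.38  0.49] [ 0.0036 -0.0015 -1.    ]
17.55 [0.48856823 0.13736528 0.05698307] 0.19720248019461523 [ -2.  -14.4  28.4] [-2.41  0.34  0.48] [ 0.0036 -0.0015 -1.    ]
17.6 [0.48857457 0.13734342 0.05698957] 0.1972097092605924 [ -2.8 -14.8  28.4] [-2.44  0.4   0.49] [ 0.0036 -0.0015 -1.    ]
stop_grip [267. 363.] 0.91 [0.459  0.2913 0.06  ]
mustard_jar [244. 285.] 0.7 [0.6702 0.1442 0.    ]
prep_bowl [370. 167.] 0.86 [ 0.6414 -0.4382  0.    ]
```

View pics/s13.png

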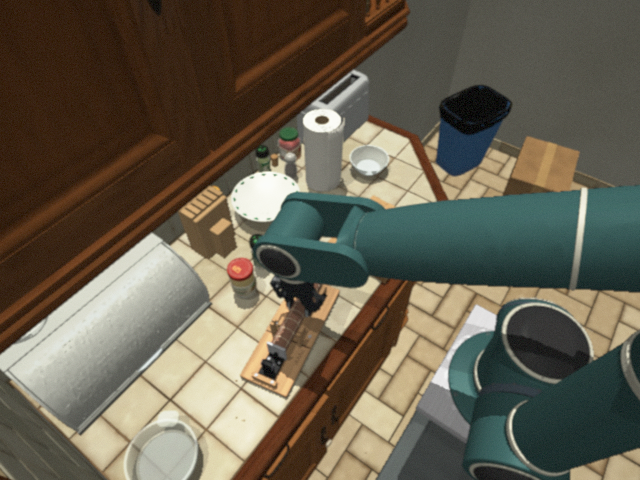

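View pics/t12.png

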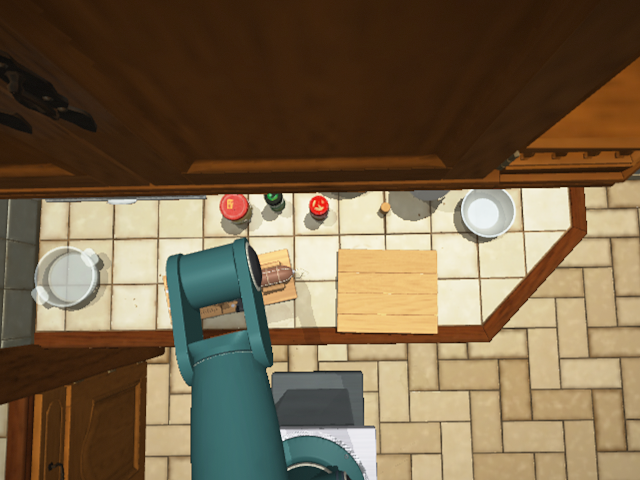

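```bash
python3 -c "
from workcell import bot
print(bot.job_done()); s=bot.sense(); print(s['t'],s['eef_pos'],s['ft_force'])"
```

```text
the job is handed in; nothing more can be done
None
the job is handed in; nothing more can be done
```

I slid the length stop out to its end, laid the sausage in the V groove with its cut face against the stop plate, and handed the job in at about 17.8 s with the hand still gripping and pressing. No verdict was reported.

**Last checks:**
- **Stop:** I pulled it until it pushed back with about 43 N, and the picture showed the carriage against the end bar. I did not read the joint value itself.
- **Cut face:** the sausage pushed back when it met the plate and now presses on it with about 14 N. The plate hides the face from the camera, so contact is judged from that force. The detector's cut-face and stop-face points agreed to about 6 mm, which is no better than its own accuracy.
- **Seating:** the tool stands about 57 mm above the worktop, which puts the sausage axis at about 50.5 mm. Its direction is within about 0.001 rad of the groove.
- **Sideways position:** I set this by balancing the side forces, because my two camera fits of the guide differed by 2 to 4 mm.
- **Pressing:** about 29 N downward and steady, which I work out as roughly 18 N on the front cheek and 26 N on the rear. That leaves out friction and was not measured directly. The moments indicate that both saddles carry load.
- **Jars and bowl:** they look unmoved in the top and scene pictures. The detector gave no position for the red-capped jar in the last check, and I did not query the black-capped jar, so those two are judged by eye.

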